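# Book a tag out at the store's issue desk

### The job

An item is being booked out of the equipment store: first take the red out-marker from its little stand and push it fully home, upright, into the one empty green cradle of the tag rack and let it go. Then pick up the blue tag that lies on the desk, find its frosted label end by the small notch in one corner, and show it to the scanner: in the air, level and label up, frosted end towards the scanner, the middle of the label 12 cm straight out from the window along its line of sight. Finish while still holding the tag steady there; do not touch the scanner, and leave the tags in the rack and everything else on the desk where they are.

Things in the scene. Friction and masses are not known exactly. Their poses are not given: they have to be found in the camera images.
- marker_center (a point): Centre of the red out-marker, a plain red plastic plate 120 long x 8 thick x 54 high (mm), 70 g, standing on its long edge in the stand. x along its length, y through its thickness, z up.
- stand: Low pine stand that holds the marker at the start, fixed, 100 x 50 x 24 mm high; groove 11 mm wide along its x axis, groove floor 6 mm above the desk, so 30 mm of the marker shows above the stand. Origin under its centre, on the desk.
- rack: Tag rack, fixed: a pine board 168 (x) x 210 (y) mm, 20 mm thick, front and back rails 34 mm high, with three dark green cradles side by side 66 mm apart along y; one is empty, the others hold tags standing on edge, tops 78 mm above the desk. Origin under its centre, on the desk.
- cradle_free_floor (a point): Middle of the slot floor of the empty cradle, 24 mm above the desk. Slot 10 mm wide (y), 84 mm long (x, open at both ends); its walls rise 16 mm above the floor, then lips flare out to about 19 mm wide at 24 mm above the floor. z up. Home: the marker's lower long edge stands on this floor (its centre 27 mm above it), lengthwise in the slot, centred within about 15 mm.
- tag_center (a point): Centre (half-way up) of the blue tag, a plastic plate 120 long (x) x 54 wide (y) x 8 thick (z) mm, 70 g, lying flat on the desk label up, turned any way. Its x axis points to the frosted white label end (the last 36 mm), whose +x +y corner has a notch 10 x 10 mm; the other end is plain blue. z points out of the label face.
- tag_label (a point): Middle of the label, on the tag's upper face: 42 mm from the tag's centre towards the frosted end, 4 mm above mid-thickness. Black code bars are printed here.
- scanner: Hands-free scanner, fixed: black round foot of 110 mm diameter, thin post, pale grey head 76 mm wide with a dark red window; 290 mm high over all. Origin on the desk under the head; the window looks towards -x of this frame, 55 degrees down, so +x points from the read point back to the scanner. Foot and post are centred at x = +30 mm.
- window (a point): Centre of the scanner's window, 245 mm above the desk, at x = -50 mm in the scanner's frame.
- read_point (a point): Where the label's middle has to be: 120 mm straight out from the window, 147 mm above the desk, at x = -119 mm in the scanner's frame. Axes as the scanner's: the tag's x axis must point along this x axis.
- racked_a_center (a point): Centre of a tag that stands in the rack (bystander), same size as the tag.
- racked_b_center (a point): Centre of the other tag that stands in the rack (bystander).
- padlock: Brass padlock lying on the desk, 40 x 64 x 18 mm (bystander).
- tape: Yellow roll of tape lying flat, 72 mm across, 24 mm high (bystander).
- battery: Black radio battery 105 x 55 x 30 mm (bystander).
- torch: Black torch 150 mm long, 34 mm high, lying (bystander).
- carton: Small cardboard carton 75 x 110 x 60 mm (bystander).
Things that resemble listed ones, but are neither listed nor needed, are in the scene too. What is meant by the part that bears marker_center is not brown, and is the smaller of those in its own colour.

How it is judged:
On the way:
1. the red marker stands fully home in the empty cradle, let go (z of marker_center in the frame of cradle_free_floor below 0.0305 m and horizontal distance between marker_center and cradle_free_floor below 0.018 m and angle between the x axis of marker_center and the x axis of cradle_free_floor, either way round below 0.12 rad and angle between marker_center's own z axis and vertical below 0.12 rad and contact force between the fingers and marker below 0.2 N), for 0.2 s.
At the end, for the whole second after the job is handed in: Tag held still in the fingers, touching nothing else: label's middle within 30 mm of the read point, label up and level within 0.22 rad, frosted end to the scanner within 0.3 rad; marker let go, on the free cradle's floor (3.5 mm), within 18 mm of its middle, aligned and upright within 0.12 rad (all of step 1 and distance between tag_label and read_point below 0.03 m and angle between tag_center's own z axis and vertical below 0.22 rad and angle between the x axis of tag_center and the x axis of read_point, either way round below 0.3 rad and x of tag_center in the frame of read_point below -0.015 m and contact force between the fingers and tag above 1 N and contact force between tag and scanner below 0.2 N and linear speed of tag below 0.03 m/s); the arm keeps its last pose, push and grip.
It fails at once if the scanner is struck or pushed by the robot, the tag or the marker (contact force between any of the arm, the fingers, tag, marker and scanner above 2 N).
It fails at once if a tag in the rack is displaced by more than 20 mm (distance of any of racked_a_center, racked_b_center from where it was at the start of the episode above 0.02 m).
It fails at once if another thing on the desk is shifted by more than 30 mm (distance of any of padlock, tape, battery, torch, carton from where it was at the start of the episode above 0.03 m).
It also fails if it takes over 51 s, if anything falls off the work surface, if the arm or the gripper's body presses on something with over 40 N, if the wrist force passes 120 N, or if a joint passes its speed limit or range.

### The arm

A 7-joint arm with a two-finger parallel gripper is mounted at the origin on the work surface. World frame = base frame: x ahead of the robot, y to its left, z up, the work surface at z = 0. Lengths are in m, angles in rad, forces in N, time in s.
With the tool pointing down it reaches from about 0.425 to 1.025 m from the base axis. Payload 3.6 kg.
Tool frame: the origin (TCP) lies on the centre line of the jaws, within the pads' length; the fingertips stand 11 mm ahead of it and the grasp point (between the pads) lies 8 mm behind it; z points along the fingers, y is the direction in which the jaws open and shut (so a half turn about z gives the same grasp; the last joint's range is limited). The gripper opens to 85 mm and grips with 20 to 120 N. Pads are 22 mm wide; open, the fingers measure 114 mm over their backs; the gripper's body (76 mm by 85 mm) begins 54 mm behind the grasp point. The pads swing forward as they close: fully open they stand 13 mm farther back than shut.
Start: joints at [-1.435, 0.591, 0.048, 1.609, -0.033, 0.943, -0.034], TCP at [0.165, 0.706, 0.242] pointing down, gripper open.
Joint ranges: [-2.69, 2.69], [-0.47, 2.24], [-1.27, 1.36], [0.19, 2.51], [-1.53, 4.68], [0.08, 2.07], [-3.09, 3.09]. Speed limits (rad/s): [2.57, 2.57, 3.14, 3.14, 3.14, 3.14, 3.14].

### API

Orientations are given as a unit quaternion [w, x, y, z].
In Python, from plant import env gives the robot as it stands. Calls block until the motion is done:
- env.move_pose(position, orientation): joint-space move of the TCP to a pose.
- env.movel(position, rot=None, speed=0.15, stop_force=None): straight line of the TCP; rot=None keeps the orientation; speed is the mean speed in m/s. With stop_force (N) it stops when the force on the tool has changed by that much, and returns True; else False.
- env.move_joints(angles): joint-space move.
- env.open() and env.gripper_close(f_grip=None): open the fingers fully, or close them until they stop; f_grip is the grip in N (None keeps the last).
- env.wait(seconds).
- env.ik(position, orientation): joint angles nearest the present ones, or None.
- env.read_camera(name): name is "side" or "top"; returns a dict with "img" (400x640x3 uint8, blue, green, red), "depth" (400x640 float32, m along the optical axis (not along the pixel's ray), 0 where there is no reading), "fx", "fy", "cx", "cy" (pixels), "position" and "attitude" of the camera in the world. Camera axes: x right, y down, z forward; pixel columns grow to the right and rows downward; lengths in m; the calibration is good to about 2 mm. A picture is of the moment at which its call begins.
A pose or a line that the arm cannot do raises env.PlanningError and nothing moves.
- env.hand_in(): hands the job in, once; it reports no verdict.
Readings, each from a call of its own:
- env.read_time(): time.
- env.read_qpos(): joint angles.
- env.read_joint_vel(): joint speeds.
- env.read_joint_torque(): joint torques, N m.
- env.read_position(): TCP position.
- env.read_orientation(): TCP orientation.
- env.read_ft_force(): force on the tool from outside, world axes, zero at the start.
- env.read_wrist_torque(): the same for the moment, N m.
- env.read_width(): finger opening in m.
Only numpy, scipy, OpenCV 4.12 (cv2) and the standard library are available. Lean on these libraries where they do the work, as an engineer would, in place of code of your own. Each camera call takes 0.05 s, during which the arm holds its last target.

## Working session

There is one attempt and no reset: what is moved stays moved. The work goes in short steps, each a Python script; the robot and the scene stay as the last script left them, time stands still between calls to the robot, and variables do not carry over. Pictures are saved under pics/ and viewed, and the job is handed in when it is done.

```bash
mkdir -p pics; ls
cat > h.py <<'E'
import numpy as np, cv2
from scipy.spatial.transform import Rotation as R
def rot(q): return R.from_quat([q[1],q[2],q[3],q[0]])
def quat(r):
    x=r.as_quat(); return [x[3],x[0],x[1],x[2]]
def world(c,u,v,d=None):
    d=c["depth"][int(round(v)),int(round(u))] if d is None else d
    p=np.array([(u-c["cx"])/c["fx"]*d,(v-c["cy"])/c["fy"]*d,d])
    return rot(c["attitude"]).apply(p)+np.array(c["position"])
def onplane(c,u,v,z):
    r=rot(c["attitude"]).apply([(u-c["cx"])/c["fx"],(v-c["cy"])/c["fy"],1.])
    o=np.array(c["position"]); return o+r*(z-o[2])/r[2]
def cloud(c):
    v,u=np.mgrid[0:400,0:640]; d=c["depth"]
    p=np.stack([(u-c["cx"])/c["fx"]*d,(v-c["cy"])/c["fy"]*d,d],-1)
    return rot(c["attitude"]).apply(p.reshape(-1,3)).reshape(400,640,3)+np.array(c["position"])
E
python3 - <<'E'
from plant import env
from h import *
import pickle
for n in("top","side"):
    c=env.read_camera(n); pickle.dump(c,open(f"{n}0.pkl","wb"))
    cv2.imwrite(f"pics/{n}0.png",c["img"]); print(n,c["position"],c["attitude"],c["fx"],c["fy"],c["cx"],c["cy"])
print(env.read_time(),env.read_orientation())
E
```

```text
pics
top [ 0.35777002 -0.01847845  1.36950653] [-0.04467542  0.70912122 -0.70231864  0.04358585] 500.32754907246095 500.32754907246095 322.99565026704073 201.8637867047889
side [0.29525149 0.7422194  1.08699048] [ 0.05468347 -0.14849102  0.9277037  -0.33812125] 468.61521821487963 468.61521821487963 318.9187708339653 199.6374896200172
0.1 [-6.35969591e-05  1.14584967e-01  9.93412945e-01 -1.00073221e-03]
```

View pics/top0.png

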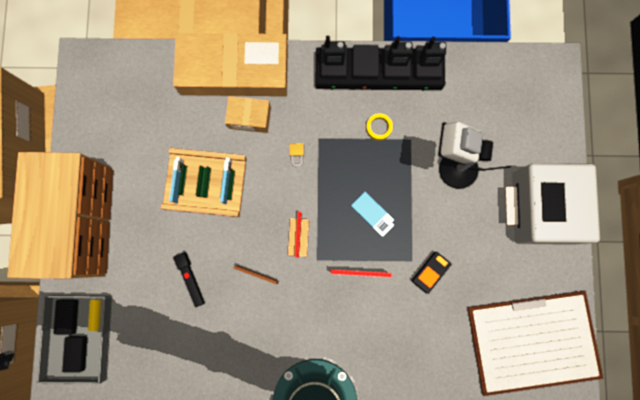

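View pics/side0.png

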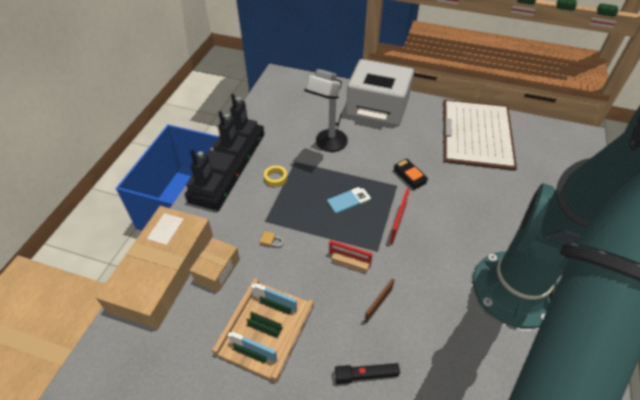

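Run:
```python
from h import *
import pickle
t=pickle.load(open("top0.pkl","rb")); s=pickle.load(open("side0.pkl","rb"))
def crop(c,u0,v0,w,h,k,n): cv2.imwrite("pics/"+n,cv2.resize(c["img"][v0:v0+h,u0:u0+w],None,fx=k,fy=k,interpolation=cv2.INTER_CUBIC))
crop(t,155,140,100,80,8,"t_rack.png"); crop(t,270,180,130,100,6,"t_mark.png")
crop(t,340,180,70,60,10,"t_tag.png"); crop(t,400,100,110,100,6,"t_scan.png"); crop(s,200,230,190,150,4,"s_rack.png")
P=cloud(t)
for n,(u,v) in dict(marker=(298,225),red2=(360,272),brown=(256,273),stand=(292,240),tag=(368,210),tagl=(384,226),rackA=(176,180),rackB=(227,180),free=(203,182),head=(455,145),foot=(458,175)).items(): print(n,P[v,u].round(3))
```

```text
marker [0.46  0.049 0.059]
red2 [ 0.34  -0.112  0.075]
brown [0.335 0.158 0.049]
stand [0.423 0.067 0.023]
tag [ 0.507 -0.139  0.008]
tagl [ 0.464 -0.182  0.009]
rackA [0.576 0.374 0.062]
rackB [0.58  0.242 0.049]
free [0.578 0.312 0.023]
head [ 0.619 -0.303  0.302]
foot [ 0.604 -0.383  0.024]
```

View pics/t_rack.png

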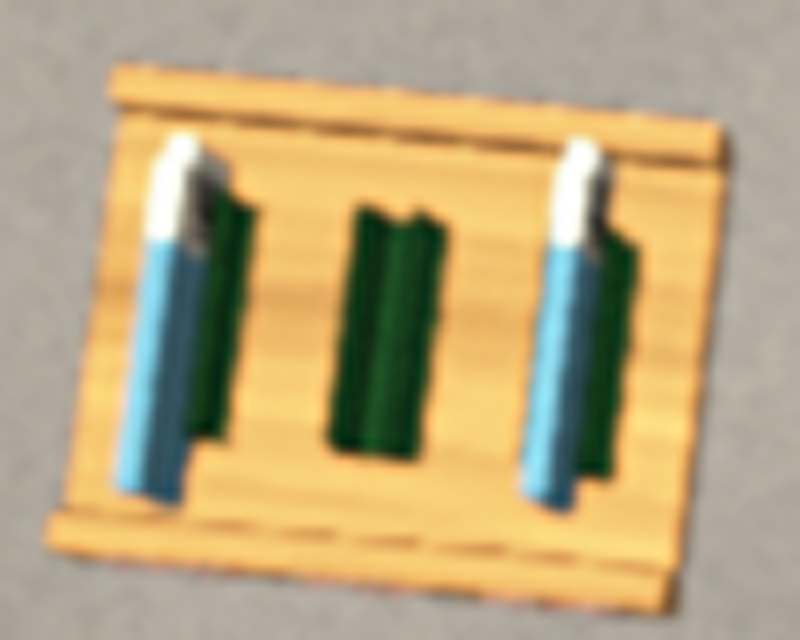

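View pics/t_mark.png

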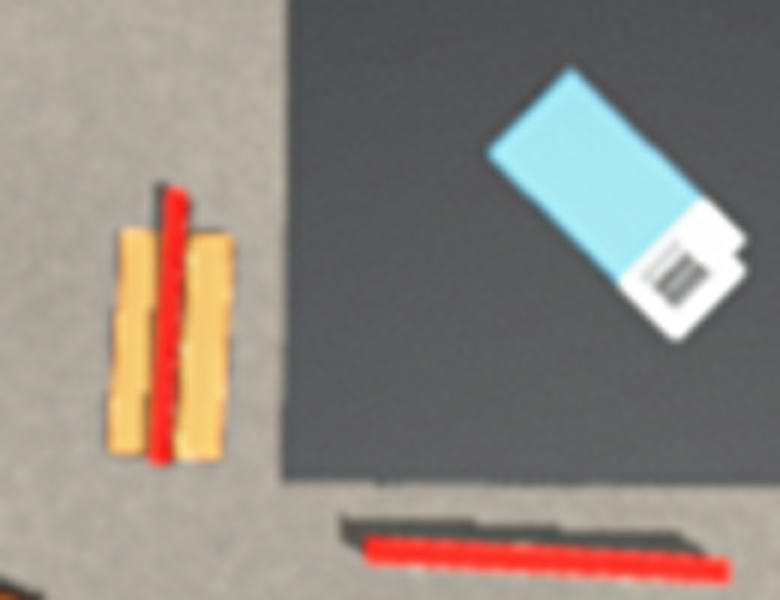

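View pics/t_tag.png

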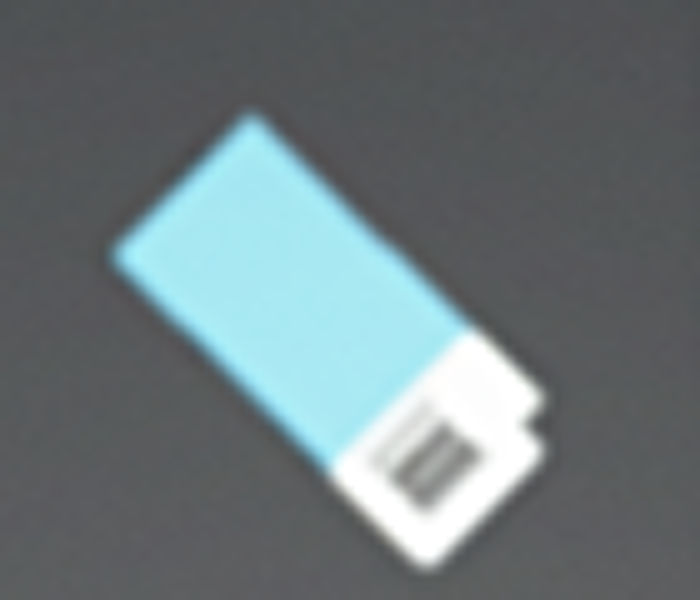

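View pics/t_scan.png

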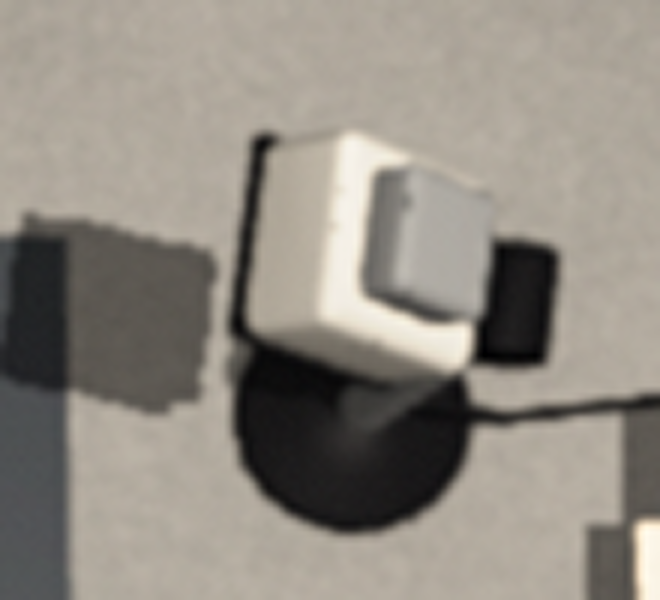

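View pics/s_rack.png

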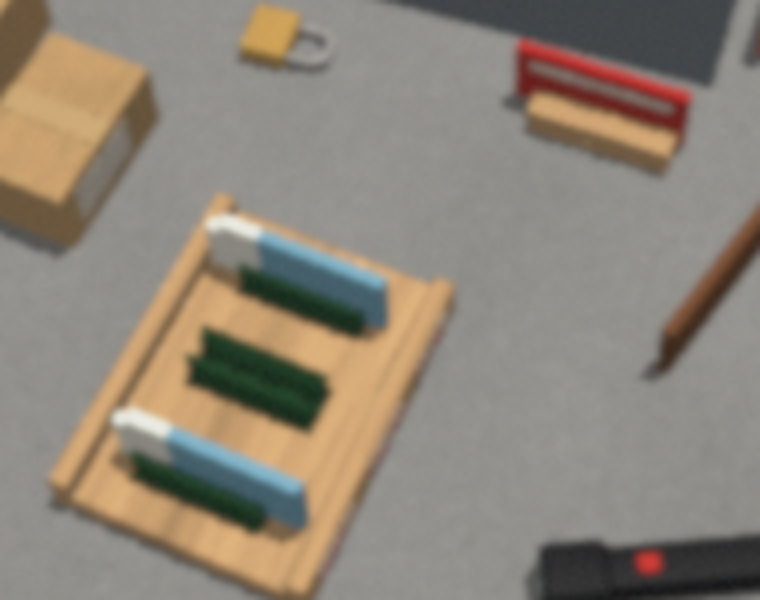

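Run:
```python
from h import *
import pickle
t=pickle.load(open("top0.pkl","rb")); s=pickle.load(open("side0.pkl","rb"))
def rect(p,n):
    r=cv2.minAreaRect((p[:,:2]*1000).astype(np.float32)); b=cv2.boxPoints(r)
    e=[b[1]-b[0],b[2]-b[1]]; L=max(e,key=np.linalg.norm); print(n,len(p),"c",np.round(r[0],1),"size",np.round(r[1],1),"yaw long %.2f deg"%(np.degrees(np.arctan2(L[1],L[0]))%180),"z",np.median(p[:,2]).round(4))
def onp(c,m,z):
    v,u=np.nonzero(m); r=rot(c["attitude"]).apply(np.stack([(u-c["cx"])/c["fx"],(v-c["cy"])/c["fy"],np.ones(len(u))],-1)); o=np.array(c["position"]); return o+r*((z-o[2])/r[:,2])[:,None]
for nm,c in(("top",t),("side",s)):
    P=cloud(c); b,g,r=[c["img"][...,i].astype(int) for i in range(3)]; hsv=cv2.cvtColor(c["img"],cv2.COLOR_BGR2HSV)
    red=(r>130)&(g<70)&(b<70)
    X,Y,Z=P[...,0],P[...,1],P[...,2]
    rg=lambda x0,x1,y0,y1:(X>x0)&(X<x1)&(Y>y0)&(Y<y1)&(c["depth"]>0)
    m=red&rg(.34,.56,0,.12)&(Z>.054); rect(P[m],nm+" marker"); 
    # median line
    q=P[m]; 
    (x0,y0)=q[:,:2].mean(0); w=np.linalg.svd(q[:,:2]-q[:,:2].mean(0))[2][0]; print("  mean",x0.round(4),y0.round(4),"dir",np.degrees(np.arctan2(w[1],w[0])).round(2)%180)
    m=rg(.36,.54,0,.12)&(Z>.018)&(Z<.03); rect(P[m],nm+" stand")
    m=rg(.42,.60,-.26,-.06)&((r+g+b)>330); rect(onp(c,m,.008),nm+" tag")
    for k,(a,d) in dict(A=(.345,.42),B=(.2,.28)).items():
        m=rg(.48,.67,a,d)&(Z>.068)&(Z<.085); q=P[m]; rect(q,nm+" racked"+k); w=np.linalg.svd(q[:,:2]-q[:,:2].mean(0))[2][0]; print("  mean",q[:,:2].mean(0).round(4),np.degrees(np.arctan2(w[1],w[0])).round(2)%180)
    m=rg(.47,.70,.17,.45)&(Z>.029)&(Z<.039)&(r>150)&(g>100); rect(P[m],nm+" rails")
    m=rg(.53,.64,.27,.36)&(g>r+15)&(g>b); 
    rect(onp(c,m,.048),nm+" green@48"); rect(P[m&(Z>.043)],nm+" lips"); print(np.percentile(Z[m],[5,50,95]).round(3))
    m=rg(.5,.8,-.5,-.15)&(Z>.18)&(Z<.33); rect(P[m],nm+" head"); rect(P[m&(Z>.27)],nm+" headtop"); print(np.percentile(Z[m],[1,50,99]))
    m=rg(.45,.7,-.5,-.2)&(Z>.008)&(Z<.03)&(r<60); rect(P[m],nm+" foot"); print(np.percentile(Z[m],[5,50,95]))
```

```text
top marker 108 c [437.1  50.7] size [  6.9 115.3] yaw long 176.80 deg z 0.0611
  mean 0.4387 0.0501 dir 177.39
top stand 517 c [432.2  51.8] size [ 50.4 100. ] yaw long 177.17 deg z 0.025
top tag 1038 c [ 507.9 -175.9] size [176.2 166.6] yaw long 0.96 deg z 0.008
top rackedA 187 c [578.  378.1] size [ 11.4 118. ] yaw long 175.79 deg z 0.0784
  mean [0.5753 0.3772] 175.13
top rackedB 172 c [578.3 245.4] size [ 10.1 120. ] yaw long 174.70 deg z 0.0778
  mean [0.5741 0.2452] 175.04
top rails 757 c [578.7 312. ] size [209.3 169.3] yaw long 84.63 deg z 0.0345
top green@48 292 c [575.2 306.4] size [27.7 78. ] yaw long 175.14 deg z 0.048
top lips 89 c [577.1 310.2] size [21.3 75.8] yaw long 175.72 deg z 0.0468
[0.022 0.035 0.051]
top head 1781 c [ 630.5 -339. ] size [130.4  78.9] yaw long 80.77 deg z 0.2931
top headtop 1383 c [ 633.9 -318.6] size [89.  78.9] yaw long 80.77 deg z 0.2993
[0.23253964 0.29313995 0.31750464]
top foot 747 c [ 622. -349.] size [263.3  81.6] yaw long 74.98 deg z 0.0173
[0.00988121 0.01731782 0.02601381]
side marker 101 c [435.4  54.6] size [ 10.1 114.1] yaw long 17
[... 284 characters left out ...]
  mean [0.5721 0.3804] 174.99
side rackedB 215 c [575.5 247.1] size [ 10.6 116.7] yaw long 174.65 deg z 0.0765
  mean [0.5725 0.2481] 174.76
side rails 935 c [577.4 313.1] size [208.  169.5] yaw long 84.93 deg z 0.0333
side green@48 352 c [572.2 319.4] size [28.5 77.7] yaw long 175.53 deg z 0.048
side lips 94 c [573.6 314.9] size [21.8 77.2] yaw long 175.66 deg z 0.0463
[0.023 0.037 0.048]
side head 787 c [ 629.5 -335.2] size [136.1  77.6] yaw long 78.99 deg z 0.2883
side headtop 662 c [ 635.7 -313.9] size [88.5 77.5] yaw long 82.31 deg z 0.2926
[0.21921116 0.28825657 0.31505952]
side foot 421 c [ 619.3 -325.7] size [ 98.9 204.1] yaw long 93.02 deg z 0.0159
[0.00930521 0.01588672 0.0247613 ]
```

Run:
```python
from h import *
import pickle
t=pickle.load(open("top0.pkl","rb")); s=pickle.load(open("side0.pkl","rb"))
def onp(c,m,z):
    v,u=np.nonzero(m); r=rot(c["attitude"]).apply(np.stack([(u-c["cx"])/c["fx"],(v-c["cy"])/c["fy"],np.ones(len(u))],-1)); o=np.array(c["position"]); return o+r*((z-o[2])/r[:,2])[:,None]
for nm,c,px in(("top",t,(368,210)),("side",s,(350,200))):
    P=cloud(c); im=c["img"].astype(int); b,g,r=im[...,0],im[...,1],im[...,2]
    X,Y,Z=P[...,0],P[...,1],P[...,2]
    bright=((r+g+b)>300).astype(np.uint8)
    n,l=cv2.connectedComponents(bright); m=l==l[px[1],px[0]]
    p=onp(c,m,.008)[:,:2]*1000; rr=cv2.minAreaRect(p.astype(np.float32)); print(nm,"tag",m.sum(),np.round(rr[0],1),np.round(rr[1],1),rr[2])
    wm=m&((b-r)<30); bm=m&((b-r)>=30); wc,bc=onp(c,wm,.008)[:,:2].mean(0),onp(c,bm,.008)[:,:2].mean(0); d=wc-bc
    print("  white",wc.round(4),"blue",bc.round(4),"yaw",np.degrees(np.arctan2(d[1],d[0])))
    # foot
    m=(X>.5)&(X<.72)&(Y>-.46)&(Y<-.27)&(Z>.008)&(Z<.03)&((r+g+b)<120)
    v,u=np.nonzero(m); print("  foot px",u.min(),u.max(),v.min(),v.max())
    # head planes by normals
    m=(X>.5)&(X<.75)&(Y>-.48)&(Y<-.2)&(Z>.2)&(Z<.34)&(c["depth"]>0)
    N=[];Q=[]
    v,u=np.nonzero(m)
    for i,j in zip(v,u):
        w=m[i-3:i+4,j-3:j+4]
        if w.sum()<49: continue
        q=P[i-3:i+4,j-3:j+4].reshape(-1,3); U,S,V=np.linalg.svd(q-q.mean(0)); nn=V[2]*np.sign(V[2][2])
        if S[2]/7<.002: N.append(nn);Q.append(P[i,j])
    N=np.array(N);Q=np.array(Q); print("  n",len(N))
    if len(N)<10: continue
    _,lab,C=cv2.kmeans(N.astype(np.float32),4,None,(3,50,1e-4),5,cv2.KMEANS_PP_CENTERS)
    for k in range(4):
        w=C[k]/np.linalg.norm(C[k]); print("  ",(lab==k).sum(),w.round(2),"az",np.degrees(np.arctan2(w[1],w[0])).round(1),"el",np.degrees(np.arcsin(w[2])).round(1),Q[lab[:,0]==k].mean(0).round(3))
# foot circle by eye in top: crop extents 235..468, bottom 530
for e in[(235/6+400,175),(468/6+400,170),(352/6+400,530/6+100)]: print(onplane(t,*e,.012).round(4))
cv2.imwrite("pics/s_scan.png",cv2.resize(s["img"][60:170,280:390],None,fx=6,fy=5.4,interpolation=cv2.INTER_CUBIC))
```

```text
top tag 1003 [ 496.9 -153.8] [125.5  60.3] 44.93549346923828
  white [ 0.4671 -0.1826] blue [ 0.5115 -0.1395] yaw -135.87189909304064
  foot px 440 482 158 187
  n 552
   310 [0.12 0.79 0.6 ] az 81.6 el 36.7 [ 0.634 -0.297  0.295]
   66 [ 0.04 -0.21  0.98] az -78.1 el 77.9 [ 0.631 -0.325  0.298]
   79 [-0.98  0.04  0.17] az 177.8 el 9.7 [ 0.601 -0.319  0.288]
   97 [-0.19 -0.59  0.79] az -108.0 el 52.0 [ 0.621 -0.34   0.3  ]
side tag 649 [ 495.6 -151.8] [126.8  65. ] 44.78190994262695
  white [ 0.4654 -0.1799] blue [ 0.5105 -0.1365] yaw -136.11458811379617
  foot px 317 345 131 150
  n 22
   2 [-0.96 -0.07  0.28] az -176.1 el 16.1 [ 0.599 -0.311  0.289]
   4 [0.1  0.1  0.99] az 45.0 el 81.7 [ 0.621 -0.304  0.304]
   2 [ 0.99 -0.14  0.01] az -7.8 el 0.4 [ 0.597 -0.32   0.271]
   14 [-0.99  0.13  0.08] az 172.5 el 4.7 [ 0.599 -0.308  0.285]
[ 0.6058 -0.3346  0.012 ]
[ 0.6208 -0.4418  0.012 ]
[ 0.5692 -0.3873  0.012 ]
```

View pics/s_scan.png

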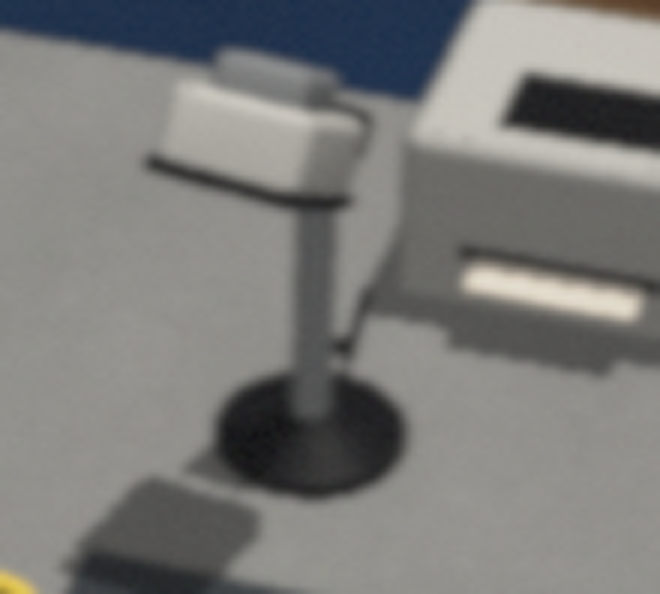

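The top view shows three candidates: the red plate in the pine stand at (298,235), a larger red plate at (360,272) and a brown one at (256,273). I choose the one in the stand because it's 120 mm long and its top is at z≈0.060. The free cradle is the middle one at (203,182). The tag's notch is at (393,222), and its label end points to yaw −136°.

```bash
cat >> h.py <<'E'
def down(a):
    a=np.radians(a); y=np.array([np.cos(a),np.sin(a),0]); z=np.array([0,0,-1.]); return quat(R.from_matrix(np.stack([np.cross(y,z),y,z],1)))
E
python3 - <<'E'
from plant import env
from h import *
q=down(87)
print(env.ik([.4365,.0522,.046],q), env.ik([.577,.3125,.2],down(85)))
for a in(-9,171): print(a,env.ik([.66,-.169,.15],down(a)))
env.move_pose([.4365,.0522,.13],q); print(env.read_time(),env.read_position())
env.movel([.4365,.0522,.046],speed=.12,stop_force=15)
print(env.read_time(),env.read_position(),env.read_ft_force())
env.gripper_close(40); print(env.read_width(),env.read_ft_force(),env.read_time())
env.movel([.4365,.0522,.17],speed=.2); print(env.read_width(),env.read_ft_force(),env.read_time())
c=env.read_camera("top");cv2.imwrite("pics/t1.png",c["img"]); c=env.read_camera("side");cv2.imwrite("pics/s1.png",c["img"][100:380,150:550])
E
```

```text
[-0.20029622  0.61930888 -0.02915036  2.35881586  0.10347779  0.16453317
  1.19231135] [-0.60720688  0.55104302  0.06067634  1.80784937 -0.04497698  0.78402746
  0.95989313]
-9 [-0.15958058  0.7022503   0.5323643   1.79444087 -0.48579633  0.77846303
  0.4655421 ]
171 [ 0.3285765   0.64647272 -0.21629545  1.77086122  0.19190304  0.74478309
  2.99757012]
2.6417 [0.4371035  0.0531224  0.13009075]
3.4917 [0.43675654 0.05233002 0.04626869] [-0.11521534 -0.12427938 -0.04366259]
0.007232539454226214 [-0.16679027 -2.98910635 -0.07534228] 4.1833
0.0070023593039263326 [-0.17938005  0.43257418 -0.40293044] 4.95
```

View pics/s1.png

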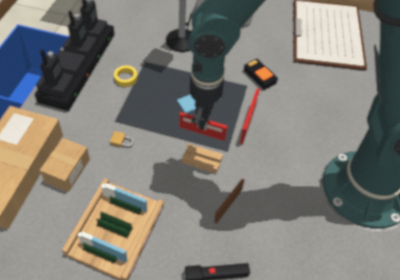

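View pics/t1.png

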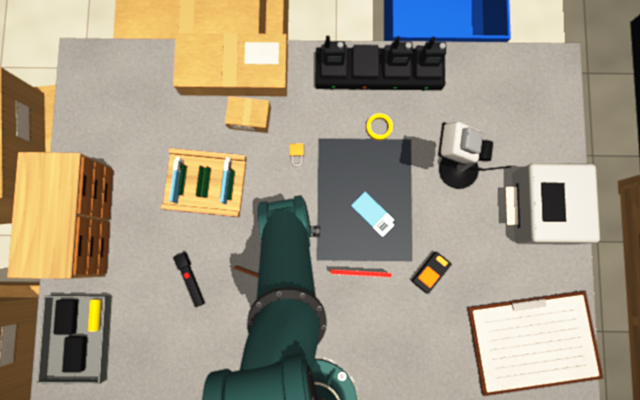

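The side view shows the marker held level in the jaws at crop (202,125), clear of the stand. Next I carry it over the free cradle and check the alignment.

Run:
```python
from plant import env
from h import *
q=down(85)
env.move_pose([.577,.3127,.17],q); print(env.read_time(),env.read_position())
env.movel([.577,.3127,.115],speed=.15)
print(env.read_time(),env.read_position())
c=env.read_camera("side"); P=cloud(c); im=c["img"].astype(int)
m=(im[...,2]>110)&(im[...,1]<60)&(im[...,0]<60)&(P[...,1]>.27)&(P[...,1]<.36)&(P[...,0]>.48)&(P[...,2]>.07)
p=P[m]; print(len(p),p.min(0).round(4),p.max(0).round(4))
top=p[p[:,2]>np.percentile(p[:,2],97)-.012]; print("top",top.mean(0).round(4)); w=np.linalg.svd(p-p.mean(0))[2]; print(w.round(3))
v,u=np.nonzero(m); print(u.min(),u.max(),v.min(),v.max())
cv2.imwrite("pics/s2.png",cv2.resize(c["img"][230:390,190:340],None,fx=4,fy=3.7,interpolation=cv2.INTER_CUBIC))
```

```text
6.1833 [0.5765727  0.30981808 0.16934075]
6.7 [0.5772159  0.3115388  0.11513434]
185 [0.5175 0.3098 0.0789] [0.6317 0.3514 0.2197]
top [0.5539 0.3183 0.1291]
[[-0.99   0.072 -0.12 ]
 [-0.118  0.029  0.993]
 [-0.075 -0.997  0.021]]
238 284 299 326
```

View pics/s2.png

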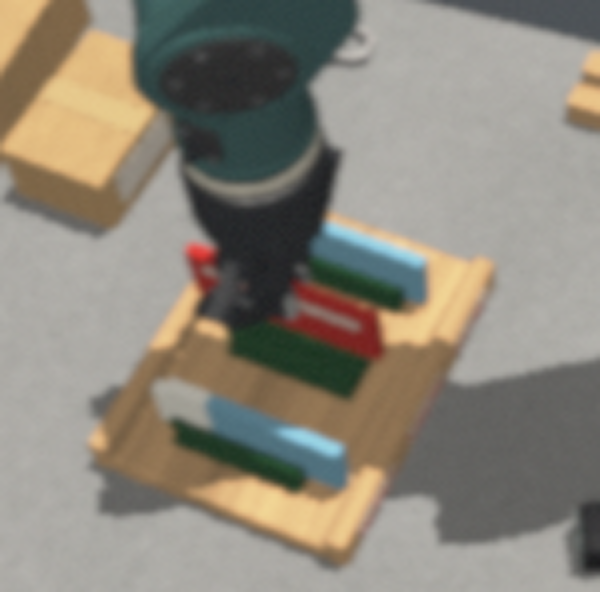

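Run:
```python
from plant import env
from h import *
print(env.movel([.577,.3127,.085],speed=.1,stop_force=12),env.read_position(),env.read_ft_force())
print(env.movel([.577,.3127,.060],speed=.04,stop_force=15),env.read_position(),env.read_ft_force(),env.read_time())
```

```text
False [0.57684597 0.31262186 0.08477256] [-0.00990641  0.87132525 -1.25610322]
True [0.57736893 0.31074083 0.06390654] [-1.40845335 -1.64504117  4.64417368] 7.7417
```

Run:
```python
from plant import env
from h import *
print(env.movel([.577,.3127,.058],speed=.03,stop_force=20),env.read_position(),env.read_ft_force())
p=env.read_position(); env.movel([.577,.312,p[2]],speed=.05); print(env.read_position(),env.read_ft_force())
env.open(); print(env.read_time(),env.read_ft_force(),env.read_width())
env.movel([.577,.312,.17],speed=.2); print(env.read_time())
env.move_pose([.53,-.13,.2],down(-46))
c=env.read_camera("side"); P=cloud(c); im=c["img"].astype(int)
m=(im[...,2]>110)&(im[...,1]<60)&(im[...,0]<60)&(P[...,1]>.27)&(P[...,1]<.36)&(P[...,0]>.48)
p=P[m]; print(len(p),p.mean(0).round(4)); print("z",np.percentile(p[:,2],[5,90,97]))
top=p[p[:,2]>.07]; r=cv2.minAreaRect((top[:,:2]*1000).astype(np.float32)); print(r); print(np.linalg.svd(p-p.mean(0))[2].round(3))
cv2.imwrite("pics/s3.png",cv2.resize(c["img"][230:390,190:340],None,fx=4,fy=3.7,interpolation=cv2.INTER_CUBIC)); print(env.read_time())
import pickle; pickle.dump(c,open("s3.pkl","wb"))
```

```text
True [0.57737508 0.31080911 0.06390429] [-1.73281718  0.66226618  5.51133134]
[0.57737622 0.31107843 0.06392125] [-0.08055117 -3.7094488   4.49628102]
8.9333 [-0.48296665  0.47120534  0.31943313] 0.0855789953939998
9.6167
139 [0.5696 0.3171 0.0625]
z [0.03684474 0.07936543 0.08126028]
((575.1212768554688, 315.928466796875), (4.613679885864258, 112.73058319091797), 84.80088806152344)
[[-0.995  0.089 -0.044]
 [ 0.045  0.014 -0.999]
 [-0.088 -0.996 -0.018]]
11.3
```

View pics/s3.png

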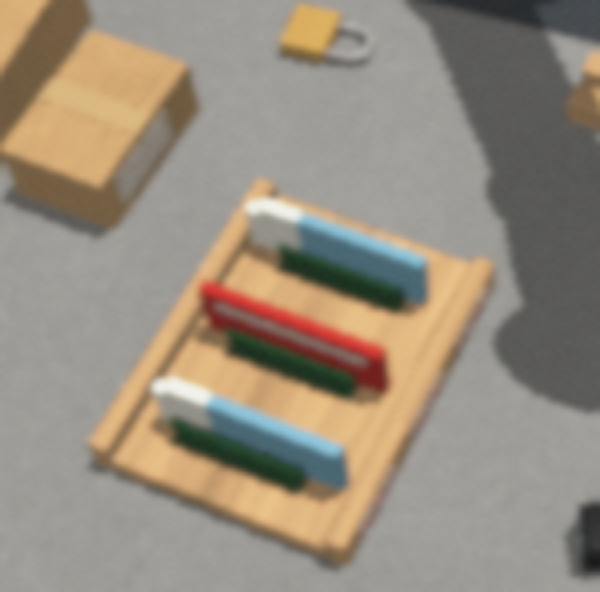

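The marker stands upright in the middle cradle at crop (295,335), its top level with the neighbouring tags. Next is the tag: centre (0.496,−0.153), yaw −135°, gripped 30 mm towards the plain end.

Run:
```python
from plant import env
from h import *
q=down(-45); g=[.5175,-.1316]
env.move_pose(g+[.10],q); 
print(env.movel(g+[.03],speed=.15,stop_force=10),env.read_position())
print(env.movel(g+[.008],speed=.04,stop_force=8),env.read_position(),env.read_ft_force())
env.gripper_close(40); print(env.read_width(),env.read_ft_force(),env.read_position(),env.read_time())
```

```text
False [ 0.51867204 -0.13200684  0.03113149]
False [ 0.51738403 -0.131686    0.00783662] [-0.68993893  0.93271551  0.76603156]
0.05278162426534136 [-1.78018034  0.06402445  4.14234004] [ 0.51780739 -0.13175264  0.00854831] 13.5083
```

Run:
```python
from plant import env
from h import *
env.gripper_close(70); print(env.read_width(),env.read_ft_force())
env.movel([.5175,-.1316,.20],speed=.15); print(env.read_width(),env.read_ft_force(),env.read_time())
for n in("side","top"):
    c=env.read_camera(n); cv2.imwrite(f"pics/{n}4.png",cv2.resize(c["img"][100:300,240:480],None,fx=3,fy=3))
```

```text
0.05211123462300582 [-1.17229439  0.6431833   8.76753575]
0.05171520863125519 [ 0.05404084 -0.0203456  -1.5916034 ] 15.1583
```

View pics/side4.png

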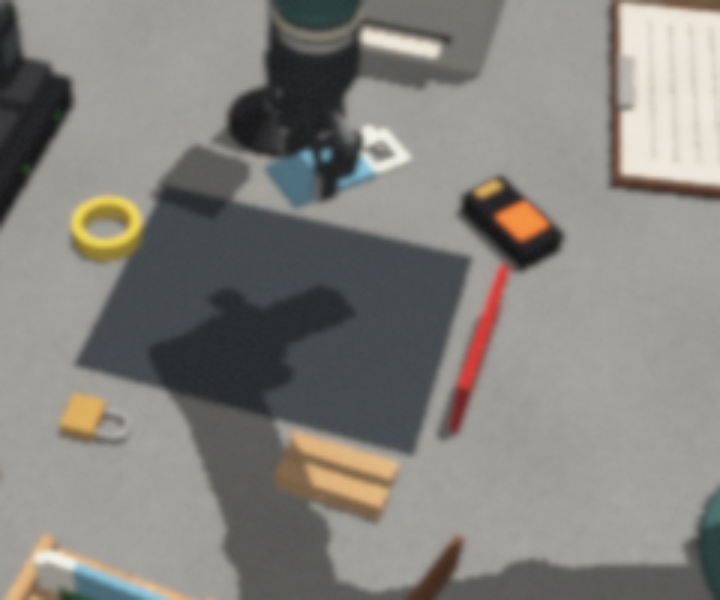

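View pics/top4.png

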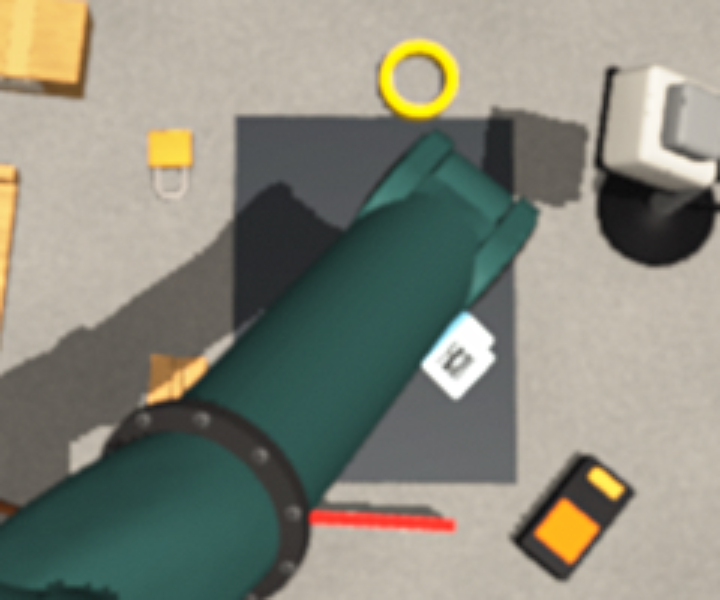

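The tag is held level, with its notched label end forward at top-crop (460,355). Next is a pre-pose away from the scanner, followed by a measurement.

Run:
```python
from plant import env
from h import *
q=down(-9)
env.move_pose([.652,-.09,.18],q); print(env.read_time(),env.read_position(),env.read_qpos().round(2) if hasattr(env.read_qpos(),'round') else env.read_qpos())
env.movel([.659,-.139,.1475],speed=.08,stop_force=8); print(env.read_position(),env.read_time())
import pickle
for n in("side","top"):
    c=env.read_camera(n); pickle.dump(c,open(n+"5.pkl","wb")); cv2.imwrite(f"pics/{n}5.png",cv2.resize(c["img"][50:250,270:510],None,fx=3,fy=3,interpolation=cv2.INTER_CUBIC))
```

```text
15.8833 [ 0.65149638 -0.09015676  0.17899572] [-0.25  0.63  0.48  1.83 -0.39  0.78  0.28]
[ 0.65917618 -0.13852226  0.14747179] 16.775
```

View pics/side5.png

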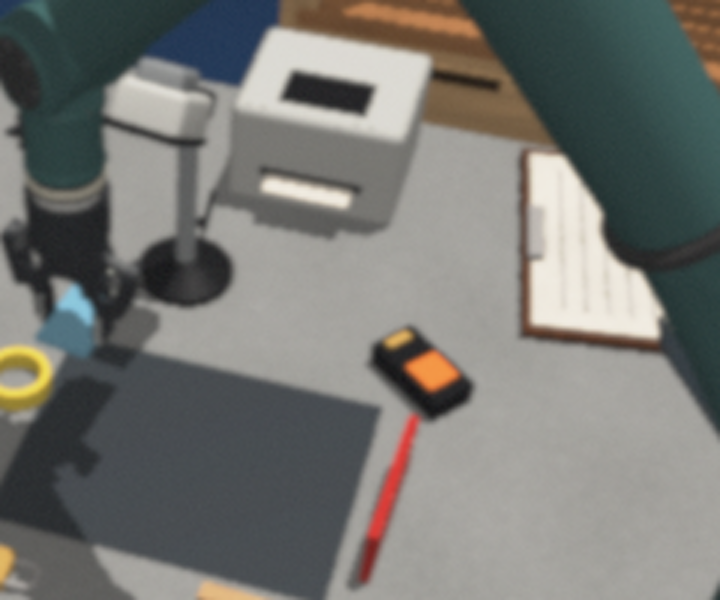

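View pics/top5.png

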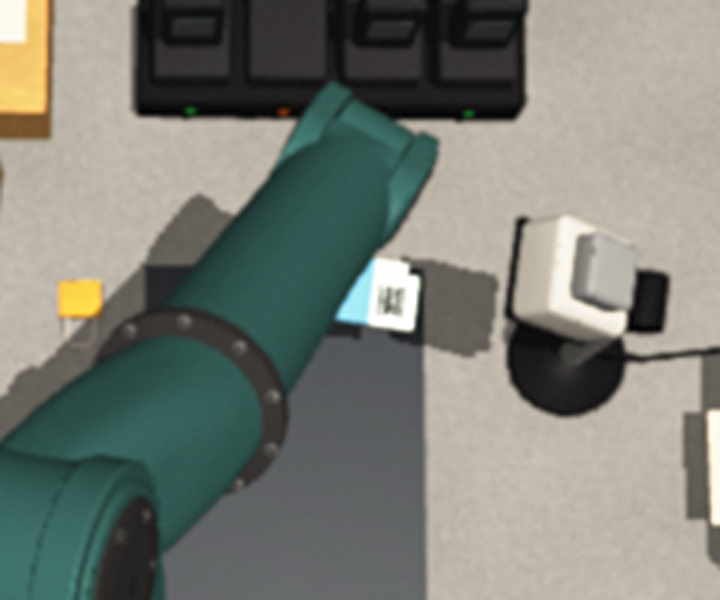

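Run:
```python
from h import *
import pickle
c=pickle.load(open("top5.pkl","rb")); P=cloud(c); im=c["img"].astype(int); s=im.sum(2)
X,Y,Z=P[...,0],P[...,1],P[...,2]
m=(Z>.11)&(Z<.18)&(X>.55)&(X<.75)&(Y<-.1)&(Y>-.27)&(s>300)
p=P[m]; A=np.c_[p[:,:2],np.ones(len(p))]; k=np.linalg.lstsq(A,p[:,2],rcond=None)[0]; print(len(p),"slopes",k[:2].round(3),"z",p[:,2].mean())
r=cv2.minAreaRect((p[:,:2]*1000).astype(np.float32)); print(r, cv2.boxPoints(r).round(0).tolist())
print("label mid eye",onplane(c,401,148.7,.1475).round(4))
# nearest arm points to scanner head
arm=(im[...,1]>im[...,2]+15)&(c["depth"]>0)&(Z>.15)&(im[...,1]<140)
q=P[arm&(Y<-.1)&(X>.5)]; i=np.argsort(q[:,1])[:5]; print("arm min y",q[i].round(3))
h=P[(s>300)&(Z>.22)&(Z<.33)&(X>.55)&(X<.72)&(Y<-.24)]; print("head max y",h[np.argsort(-h[:,1])[:4]].round(3))
c=pickle.load(open("side5.pkl","rb")); P=cloud(c); im=c["img"].astype(int);s=im.sum(2)
m=(P[...,2]>.11)&(P[...,2]<.18)&(P[...,0]>.55)&(P[...,1]<-.05)&(P[...,1]>-.27)&(im[...,0]>im[...,2]+25); p=P[m]; print(len(p),p.mean(0),p.max(0),p.min(0))
q=P[(c["depth"]>0)&(P[...,0]>.5)&(P[...,2]>.2)&(P[...,1]>-.27)&(P[...,1]<-.1)]; 
for z in np.arange(.2,.5,.04):
    w=q[(q[:,2]>z)&(q[:,2]<z+.04)]; print(z.round(2),len(w),w[:,1].min().round(3) if len(w) else '')
```

```text
444 slopes [0.005 0.011] z 0.14729593867953242
((651.8734741210938, -195.36087036132812), (61.393985748291016, 55.85987854003906), 81.76972961425781) [[620.0, -222.0], [675.0, -230.0], [684.0, -169.0], [629.0, -161.0]]
label mid eye [ 0.6467 -0.2091  0.1475]
arm min y [[ 0.913 -0.284  0.205]
 [ 0.915 -0.283  0.206]
 [ 0.916 -0.281  0.204]
 [ 0.916 -0.279  0.203]
 [ 0.912 -0.278  0.208]]
head max y [[ 0.605 -0.27   0.274]
 [ 0.608 -0.27   0.272]
 [ 0.614 -0.271  0.276]
 [ 0.616 -0.272  0.276]]
282 [ 0.66452584 -0.13253603  0.14620227] [ 0.92416176 -0.05216868  0.17890304] [ 0.63180047 -0.18360007  0.13714581]
0.2 414 -0.196
0.24 263 -0.27
0.28 320 -0.158
0.32 340 -0.15
0.36 367 -0.14
0.4 229 -0.154
0.44 134 -0.143
0.48 51 -0.121
```

Label middle is at (0.647,−0.209,0.147), level within 0.01 rad and yaw −98°. The arm stays about 80 mm clear of the head, so I advance the last 30 mm.

Run:
```python
from plant import env
from h import *
print(env.movel([.660,-.1685,.1475],speed=.05,stop_force=8)); env.wait(.5)
print(env.read_position(),env.read_ft_force(),env.read_width(),env.read_time())
c=env.read_camera("top"); P=cloud(c); s=c["img"].astype(int).sum(2); X,Y,Z=P[...,0],P[...,1],P[...,2]
m=(Z>.11)&(Z<.18)&(X>.55)&(X<.75)&(Y<-.1)&(Y>-.3)&(s>300)
p=P[m]; r=cv2.minAreaRect((p[:,:2]*1000).astype(np.float32)); b=cv2.boxPoints(r); print(b.round(0).tolist(),p[:,2].mean())
e=b[np.argsort(b[:,1])[:2]].mean(0); print("end",e,"label",e/1000+.018*np.array([.15,.988]))
cv2.imwrite("pics/t6.png",cv2.resize(c["img"][50:250,130:510],None,fx=2,fy=2))
c=env.read_camera("side"); cv2.imwrite("pics/s6.png",c["img"])
```

```text
False
[ 0.66001966 -0.16839979  0.14750751] [-0.26272856 -0.26053609 -0.83450694] 0.051794562514018996 18.1167
[[621.0, -252.0], [676.0, -259.0], [683.0, -204.0], [628.0, -197.0]] 0.14736345263397976
end [ 648.2869  -255.70361] label [ 0.65098694 -0.23791963]
```

View pics/t6.png

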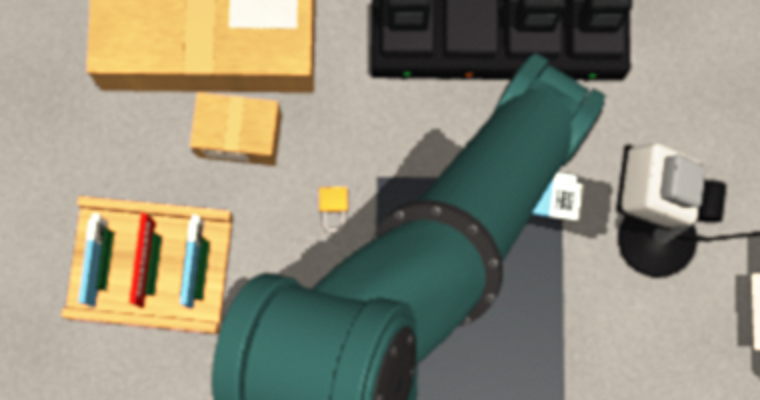

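View pics/s6.png

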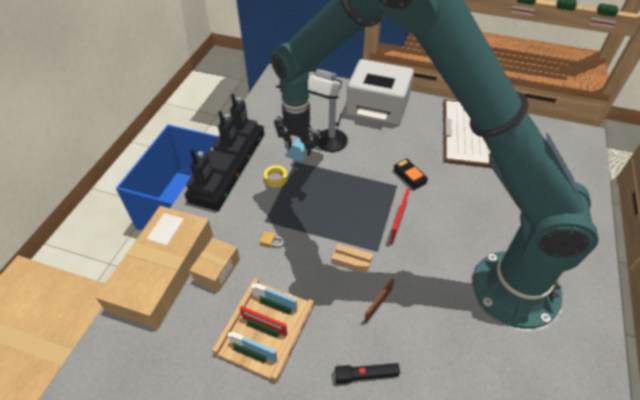

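The label (565,198 in the top crop) faces the scanner with a clear gap, and the marker is upright in the rack at (140,260). Handing in.

Run:
```python
from plant import env
env.hand_in(); print(env.read_time(),env.read_position(),env.read_width())
```

```text
the job is handed in; nothing more can be done
the job is handed in; nothing more can be done
```

I put the red marker in the empty middle cradle and let it go. I then picked up the blue tag near its plain end and held it in front of the scanner. The job was handed in at about 18 s of the 51 s allowed; hand-in gives no verdict, so these are my own last checks.

- **Marker:** the downward push stopped on contact at TCP z 0.0639 m, where the slot floor should be. After release it measured upright, aligned with the slot at about −5° yaw, and its top read about 79–81 mm against the expected 78 mm. Its centre is within about 5 mm of the slot middle.
- **Tag:** the label's middle measured (0.651, −0.238, 0.147) m against my read-point estimate of (0.648, −0.240, 0.147) m, so about 4 mm off. It was level within about 0.01 rad when measured 30 mm before the final position. The frosted end points at the scanner, and the tag was held still at 51.8 mm finger opening with a 70 N grip setting.
- **Surroundings:** the arm stays about 80 mm clear of the scanner head. The pictures show the racked tags and the other items where they were.

No check failed. The two cameras disagreed by 2–4 mm on the marker and the tag, and the read point carries a few mm of uncertainty from fitting the scanner's foot and head.

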